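# Slide the tray with the paint jar into the tray holder

### The job

Two identical wooden trays stand on the table: take the one that carries the paint jar by its upright tab and slide it, far end first, into the low plywood tray holder until it rests against the holder's back, with the tab left outside. The jar must still stand upright in its tray at the end; leave the tray with the paint tube where it is.

Things in the scene. Friction and masses are not known exactly. Their poses are not given: they have to be found in the camera images.
- jar_tray: The tray to put away, with the jar in it: loose open pale-wood tray, 132 (x) x 124 (y) x 25 mm high, walls and floor 5 mm, 0.25 kg; slides on the table. Origin: centre of its underside; z up, x from tab end to plain far end. The tab is an upright fin on the midline: 12 mm thick (y), x = -66 to -106 mm, top at z = 95 mm; grip it across the 12 mm at x = -90, z = 78 mm.
- jar: Closed round red paint jar with a paler lid, 57 mm across, 60 mm high, about 0.12 kg, loose, standing in the jar tray near its middle. Origin: centre of its underside (5 mm above the tray's underside), z up.
- holder_home (a point): Where the tray's origin lies when fully home, on the table; x points into the holder, z up. The holder is a fixed low plywood box open to the robot, with no floor: inside 150 mm wide (y) and 78 high, roof top at 87, a tube on the roof's rear half up to 125. Back's inner face at x = +66 mm, mouth at x = -62: a tray that is home sticks out 4 mm, tab outside.
- tube_board: The other tray, same as the jar tray in shape and size (same origin, axes and tab), but with a paint tube lying in it; it stands on the other side of the middle and must be left where it is.
Mind the look-alikes: they are no part of the job. Leave any blue, purple or turquoise look-alike of the jar alone.

How it is judged:
By the outcome, as a careful person would: the job done as asked, in the order asked, and still so for the second after the job is handed in, with the robot touching nothing.
It also fails if it takes over 42 s, if anything falls off the work surface, if the arm or the gripper's body presses on something with over 40 N, if the wrist force passes 120 N, or if a joint passes its speed limit or range.

### The arm

A 6-joint arm with a two-finger parallel gripper is mounted at the origin on a cart in front of the work surface, level with it; the furniture and walls round the work are solid. World frame = base frame: x ahead of the robot, y to its left, z up, the work surface at z = 0. Lengths are in mm, angles in rad, forces in N, time in s.
With the tool pointing down it reaches from about 375 to 750 mm from the base axis. Payload 9 kg.
Tool frame: the origin (TCP) lies at the very end of the fingers, on their centre line; the grasp point (between the pads) lies grip_depth behind it (grip_depth is the distance from the TCP to the grasp point, in mm); z points along the fingers, y is the line along which they close (so a half turn about z gives the same grasp; the last joint's range is limited). The gripper opens to 85 mm and grips with 20 to 120 N. Pads are 22 mm wide; open, the fingers measure 114 mm over their backs; the gripper's body (76 mm by 85 mm) begins 54 mm behind the grasp point. The pads swing forward as they close: fully open they stand 13 mm farther back than shut.
Start: joints at [1.096, 0.104, 0.097, 1.564, 0, 1.353], TCP at [152.395, 580.355, 231.331] pointing down, gripper open.
Joint ranges: [-2.99, 2.99], [-0.84, 1.86], [-1.1, 1.16], [-1.84, 2.11], [-1.51, 1.56], [-3.14, 3.14]. Speed limits (rad/s): [2.22, 2.22, 2.57, 3.14, 3.14, 3.14].

### API

Orientations are given as a unit quaternion [x, y, z, w].
In Python, from station import * gives the robot as it stands. The module is installed in compiled form; this text tells all that it offers.
- The arm moves only by the tool step_arm, never from a script. Its argument "motion" is a list of rows, each an object of numbers: "x", "y", "z": the shift along the tool's x, y, z scaled (see below); "rx", "ry", "rz": the turn, a rotation vector about the tool's x, y, z scaled (see below); "hand": the opening, from -1 (shut) to 1 (fully open). A call has 1 to 5 rows; each row shifts and turns the commanded pose from where the row before left it, along the tool's axes as they then stand; what a row does not reach is not made up. The controller multiplies each number of a shift by 4 cm and each number of a turn by 10 degrees. A row lasts 1/8 s, in which the tool goes at most 62.5 mm and 10.7 degrees, less where a joint would pass 70% of its speed; a pose out of reach is approached as far as the arm can. A call with a number of a shift or a turn outside -1 to 1 is refused whole. A call with a gripper value outside its range is refused whole. The fingers move at their own pace and stop on an object; "force" is the grip in N (left out, the last holds). Time passes only in rows, so rows that do not move let the fingers close. It gives the time, the measured TCP pose, the force, the opening and the grip force at its end, in the units of the state.
- observe(): the state, without advancing time (a new reading comes with each control period).
- grab_frame(name): name is "scene" or "side" or "wrist"; returns a dict with "frame" (384x512x3 uint8, blue, green, red), "fovy" (degrees; the focal length in pixels is half the picture's height over the tangent of half this angle, whatever the lens; pixels are square), "cx", "cy" (the principal point, pixels), "dist_coeffs" ([k1, k2, p1, p2, k3] as OpenCV has them; the pictures are not rectified), "eye" and "orientation" of the camera in the world; the wrist camera has in their place "hand_eye" (4x4, takes a point from camera to tool coordinates, whose origin is the TCP and whose axes are the flange's). Camera axes: x right, y down, z forward; pixel columns grow to the right and rows downward; lengths in mm; the calibration is good to about 2 mm. A picture is of the moment at which its call begins: read the wrist's pose just before it. There is no depth.
- finish_job(): hands the job in; it is judged then, once.
The state is a dict: "time": time; "joint_pos": joint angles; "joint_vel": joint speeds; "joint_efforts": joint torques, N m; "tcp_pos": TCP position; "ee_rot": TCP orientation; "wrist_force": force on the tool from outside, world axes, zero at the start; "moment": the same for the moment, N m; "width": finger opening in mm; "finger_force": force on a finger pad.
Only numpy, scipy, OpenCV 4.12 (cv2) and the standard library are available. Lean on these libraries where they do the work, as an engineer would, in place of code of your own. Each camera call takes 0.05 s, during which the arm holds its last target. There are 200 camera calls.

## Working session

There is one attempt and no reset: what is moved stays moved. The work goes in short steps, Python scripts to look and compute and a tool call to move; the robot and the scene stay as the last step left them, time stands still between calls to the robot, and variables do not carry over. Pictures are saved under pics/ and viewed, at most 10 in all, crops included, and the job is handed in when it is done.

Besides the shell and the picture viewer there is one more tool, called after "Call:" as name(argument=value, ...) on one line, values as JSON. step_arm: Moves the arm, as the interface text tells. Shifts and turns lie within -1 to 1; 1 stands for 4 cm of shift or 10 degrees of turn. Its arguments: {"type":"object","properties":{"motion":{"type":"array","items":{"type":"object","properties":{"x":{"type":"number"},"y":{"type":"number"},"z":{"type":"number"},"rx":{"type":"number"},"ry":{"type":"number"},"rz":{"type":"number"},"hand":{"type":"number"}}}},"force":{"type":"number"}},"required":["motion"]}

```bash
mkdir -p pics; cat > h.py <<'E'
import numpy as np, cv2
from scipy.spatial.transform import Rotation as R
from station import *
def K(f):
    h=f["frame"].shape[0]; F=h/2/np.tan(np.radians(f["fovy"])/2)
    return np.array([[F,0,f["cx"]],[0,F,f["cy"]],[0,0,1.]])
def pose(f,s=None):
    if "hand_eye" in f:
        T=np.eye(4);T[:3,:3]=R.from_quat(s["ee_rot"]).as_matrix();T[:3,3]=s["tcp_pos"]
        return T@np.array(f["hand_eye"])
    T=np.eye(4);o=np.array(f["orientation"]);T[:3,:3]=o if o.shape==(3,3) else R.from_quat(o).as_matrix();T[:3,3]=f["eye"];return T
def ray(f,px,z,s=None):
    p=cv2.undistortPoints(np.array(px,float).reshape(-1,1,2),K(f),np.array(f["dist_coeffs"],float)).reshape(-1,2)
    T=pose(f,s);d=np.c_[p,np.ones(len(p))]@T[:3,:3].T
    return T[:3,3]+d*((z-T[2,3])/d[:,2:])
def proj(f,P,s=None):
    T=np.linalg.inv(pose(f,s));r,_=cv2.Rodrigues(T[:3,:3])
    return cv2.projectPoints(np.array(P,float).reshape(-1,1,3),r,T[:3,3],K(f),np.array(f["dist_coeffs"],float))[0].reshape(-1,2)
E
python3 - <<'E'
from h import *
import pickle
s=observe();print({k:np.round(v,3) for k,v in s.items()})
F={n:grab_frame(n) for n in("scene","side","wrist")}
pickle.dump((s,F),open("f0.pkl","wb"))
for n,f in F.items():
    cv2.imwrite(f"pics/{n}0.png",f["frame"]);print(n,f["fovy"],f.get("eye"),f.get("orientation"),f["dist_coeffs"],f.get("hand_eye"))
E
```

```text
{'time': np.float64(0.0), 'joint_pos': array([1.096, 0.105, 0.096, 1.564, 0.   , 1.353]), 'joint_vel': array([-0.001,  0.001,  0.002, -0.   , -0.001, -0.002]), 'joint_efforts': array([-1.0000e-03, -5.5693e+01,  5.0365e+01,  1.7000e-02, -1.0000e-03,
       -0.0000e+00]), 'tcp_pos': array([152.223, 580.033, 230.522]), 'ee_rot': array([ 0.128,  0.992, -0.001, -0.   ]), 'wrist_force': array([ 0.775,  0.168, -0.855]), 'moment': array([-0.011,  0.012, -0.063]), 'finger_force': np.float64(0.0), 'width': np.float64(85.356)}
scene 57.82177000164794 [ 127.49800804 -578.31968901  836.83781012] [ 0.88117027 -0.2857546   0.11872826 -0.35747288] [-0.02150846  0.          0.          0.          0.        ] None
side 47.48684520640459 [538.87597141 964.78996183 685.23315027] [-0.01096644  0.89230661 -0.45128377  0.0034091 ] [0.0023522 0.        0.        0.        0.       ] None
wrist 63.28532528144191 None None [0.012084 0.       0.       0.       0.      ] [[-3.01621062e-04 -9.66428263e-01 -2.56936414e-01  6.56179590e+01]
 [ 9.99999877e-01 -3.92649270e-04  3.02978959e-04 -2.89963226e-01]
 [-3.93693324e-04 -2.56936291e-01  9.66428263e-01 -1.42362832e+02]
 [ 0.00000000e+00  0.00000000e+00  0.00000000e+00  1.00000000e+00]]
```

View pics/scene0.png

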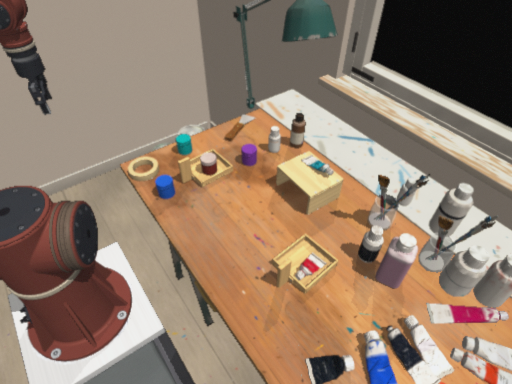

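View pics/side0.png

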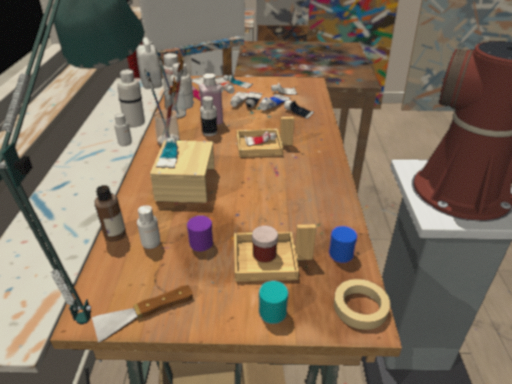

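The scene view shows the jar tray at about (210,168), with the red jar at (208,163) and the tab at (184,168). The holder is at (309,180), and the tube tray at (305,262) stays put. In the side view the jar tray is at (265,257), with the jar at (264,243), the tab at (306,242) and the holder at (183,172).

Things that could be taken for the jar, in scene pixels: blue (165,187), turquoise (184,145), purple (249,155), red with a pale lid (208,163). I choose the red one. I'll check it in one close crop and measure.

```bash
python3 - <<'E'
from h import *
import pickle
s,F=pickle.load(open("f0.pkl","rb"))
a=F["scene"]["frame"][130:220,150:350];b=F["side"]["frame"][130:290,140:340]
A=cv2.resize(a,None,fx=4,fy=4,interpolation=2)[:300]
B=cv2.resize(F["side"]["frame"][130:290,140:340],(375,300));C=cv2.resize(F["side"]["frame"][225:285,225:325],(425,255),interpolation=2)
out=np.zeros((600,800,3),np.uint8)
out[:300]=A[:300];out[300:,:375]=B;out[300:555,375:]=C
cv2.imwrite("pics/crop0.png",out)
# rough numbers
sd,sc=F["side"],F["scene"]
print("side tray rim corners?",ray(sd,[[234,233],[293,232],[298,270],[235,273]],25).round(0).tolist())
for n,px in(("jar lid",[264,235]),):print(n,ray(sd,[px],65).round(0))
print("scene lid",ray(sc,[[208,157]],65).round(0))
print("holder side",ray(sd,[[158,144],[213,142],[208,177],[152,174]],87).round(0).tolist())
print("holder scene",ray(sc,[[277,170],[306,152],[341,183],[312,196]],87).round(0).tolist())
for n,f in F.items():
    h=cv2.cvtColor(f["frame"],cv2.COLOR_BGR2HSV)
    print(n,[ (p,h[p[1],p[0]].tolist()) for p in ([(306,240),(290,258),(180,185),(188,152),(270,300)] if n=="side" else [(184,170),(300,170),(300,195),(230,200)])])
E
```

```text
side tray rim corners? [[596.0, 217.0, 25.0], [462.0, 210.0, 25.0], [457.0, 329.0, 25.0], [587.0, 341.0, 25.0]]
jar lid [[528. 267.  65.]]
scene lid [[531. 259.  65.]]
holder side [[820.0, -73.0, 87.0], [670.0, -89.0, 87.0], [666.0, 83.0, 87.0], [805.0, 74.0, 87.0]]
holder scene [[666.0, 51.0, 87.0], [802.0, 64.0, 87.0], [790.0, -112.0, 87.0], [679.0, -101.0, 87.0]]
scene [((184, 170), [18, 122, 172]), ((300, 170), [23, 86, 238]), ((300, 195), [13, 133, 96]), ((230, 200), [14, 140, 212])]
side [((306, 240), [17, 120, 140]), ((290, 258), [20, 119, 229]), ((180, 185), [19, 101, 142]), ((188, 152), [24, 93, 231]), ((270, 300), [88, 209, 171])]
wrist [((184, 170), [16, 62, 180]), ((300, 170), [17, 62, 181]), ((300, 195), [16, 63, 166]), ((230, 200), [18, 67, 159])]
```

View pics/crop0.png

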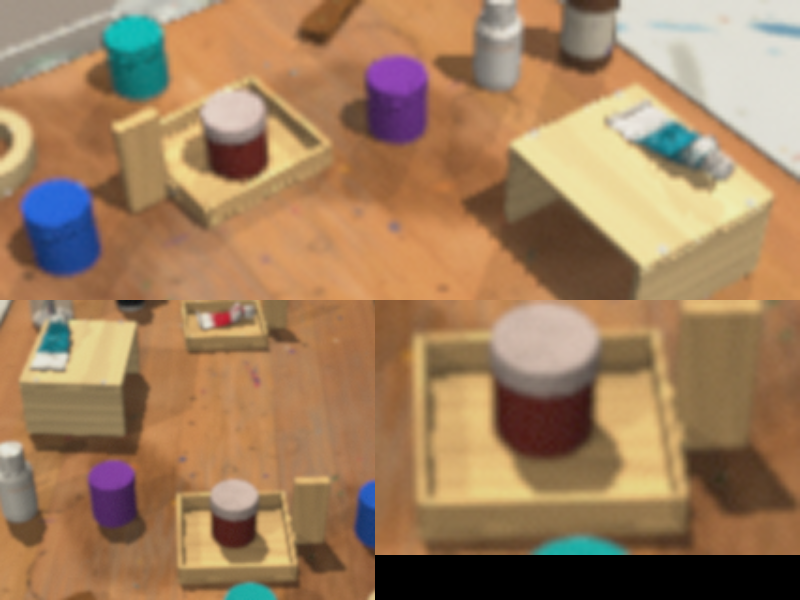

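The crop shows the red jar with its pale lid in the tray at crop (235,135), with the tab left of it at (140,160) and the holder mouth at (575,210). The choice holds. I'll move over the tray for a wrist view and refine the corner numbers.

Call:
step_arm(motion=[{"x": -0.9,"y": -0.55,"hand": 1},{"x": -0.9,"y": -0.55,"hand": 1},{"x": -0.9,"y": -0.55,"hand": 1},{"x": -0.9,"y": -0.55,"hand": 1},{"x": -0.9,"y": -0.55,"hand": 1}])

```text
invalid input at $.motion[0]: expected keys x, y, z, rx, ry, rz, hand
```

Call:
step_arm(motion=[{"x": -0.9,"y": -0.55,"hand": 1},{"x": -0.9,"y": -0.55,"hand": 1},{"x": -0.9,"y": -0.55,"hand": 1},{"x": -0.9,"y": -0.55,"rz": -0.75,"hand": 1},{"x": -0.9,"y": -0.5,"rz": -0.75,"hand": 1}])

```text
invalid input at $.motion[0]: expected keys x, y, z, rx, ry, rz, hand
```

Call:
step_arm(motion=[{"hand": 1},{"hand": 1}])

```text
invalid input at $.motion[0]: expected keys x, y, z, rx, ry, rz, hand
```

```bash
python3 - <<'E'
from h import *
import pickle, station
s=observe();f=grab_frame("wrist");pickle.dump((s,f),open("f1.pkl","wb"))
print([ (k,getattr(station,k)) for k in dir(station) if 'grip' in k.lower()])
print(s["time"],s["tcp_pos"],s["ee_rot"],s["joint_pos"])
cv2.imwrite("pics/w1.png",cv2.resize(f["frame"],(800,600)))
_,F=pickle.load(open("f0.pkl","rb"));sd,sc=F["side"],F["scene"]
def P(n,a):print(n,a.round(0).tolist())
P("side rim TL TR BR BL",ray(sd,[[234.4,232.8],[292.5,232.3],[298.2,272.8],[235.2,272]],25))
P("scene rim far right near",ray(sc,[[213.2,149.5],[232.7,165.7],[201.8,181.5]],25))
P("holder scene FL FR BR BL",ray(sc,[[277.75,167],[309.5,197],[342.5,178],[308,151.5]],87))
P("holder side BR FR FL BL",ray(sd,[[157.6,141.2],[213.6,141.2],[206.7,174.3],[151.7,173.7]],87))
P("blue bottom side",ray(sd,[[343,258]],0));P("blue scene top",ray(sc,[[165.5,179.5]],60))
E
```

```text
[('grip_depth', 18.700000000000003)]
0.15 [152.2755439  580.08969112 230.70903582] [ 1.28062443e-01  9.91765973e-01 -4.87495734e-04 -1.69478116e-04] [ 1.09628031e+00  1.04576392e-01  9.66777404e-02  1.56392984e+00
 -1.18918090e-05  1.35311053e+00]
side rim TL TR BR BL [[595.0, 217.0, 25.0], [463.0, 211.0, 25.0], [457.0, 337.0, 25.0], [587.0, 338.0, 25.0]]
scene rim far right near [[589.0, 328.0, 25.0], [598.0, 211.0, 25.0], [470.0, 205.0, 25.0]]
holder scene FL FR BR BL [[677.0, 60.0, 87.0], [670.0, -99.0, 87.0], [810.0, -99.0, 87.0], [809.0, 62.0, 87.0]]
holder side BR FR FL BL [[824.0, -89.0, 87.0], [669.0, -93.0, 87.0], [670.0, 72.0, 87.0], [806.0, 73.0, 87.0]]
blue bottom side [[352.0, 266.0, 0.0]]
blue scene top [[365.0, 248.0, 60.0]]
```

View pics/w1.png

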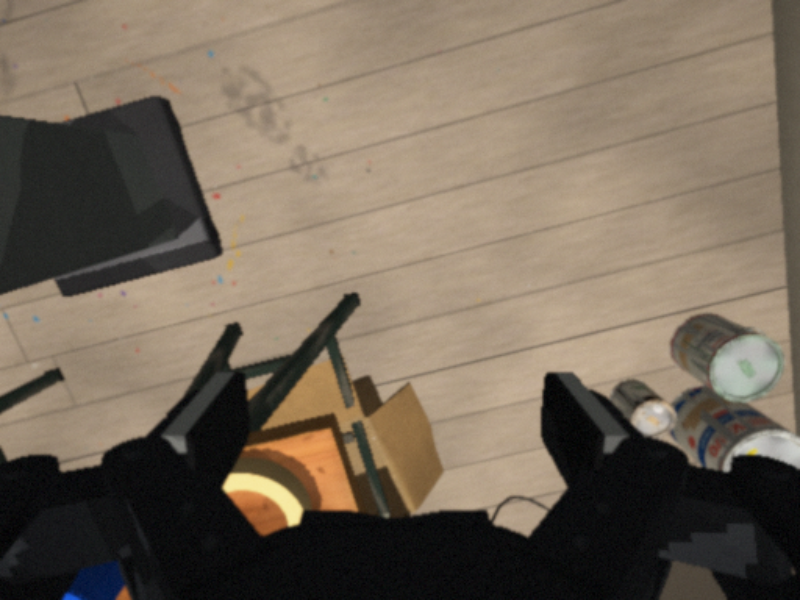

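That picture shows floor at the start pose and no trays; the fingers are at the bottom of the frame. The move was refused because every key must be given, so I'll repeat it with full rows.

Call:
step_arm(motion=[{"x": -0.9,"y": -0.55,"z": 0,"rx": 0,"ry": 0,"rz": 0,"hand": 1},{"x": -0.9,"y": -0.55,"z": 0,"rx": 0,"ry": 0,"rz": 0,"hand": 1},{"x": -0.9,"y": -0.55,"z": 0,"rx": 0,"ry": 0,"rz": 0,"hand": 1},{"x": -0.9,"y": -0.55,"z": 0,"rx": 0,"ry": 0,"rz": 0,"hand": 1},{"x": -0.9,"y": -0.55,"z": 0,"rx": 0,"ry": 0,"rz": 0,"hand": 1}])

```text
time: 0.82
tcp_pos: [299.3, 427.1, 231.2]
ee_rot: [0.128, 0.992, 0.0, -0.0]
wrist_force: [1.3, 0.4, -0.0]
width: 85.2
finger_force: 0.0
```

Call:
step_arm(motion=[{"x": -0.9,"y": -0.55,"z": 0,"rx": 0,"ry": 0,"rz": 0,"hand": 1},{"x": -0.9,"y": -0.55,"z": 0,"rx": 0,"ry": 0,"rz": 0,"hand": 1},{"x": -0.9,"y": -0.55,"z": 0,"rx": 0,"ry": 0,"rz": 0,"hand": 1},{"x": -0.9,"y": -0.55,"z": 0,"rx": 0,"ry": 0,"rz": -0.75,"hand": 1},{"x": -0.9,"y": -0.4,"z": 0,"rx": 0,"ry": 0,"rz": -0.75,"hand": 1}])

```text
time: 1.45
tcp_pos: [450.0, 284.9, 231.4]
ee_rot: [-0.004, 1.0, 0.0, 0.0]
wrist_force: [0.3, 0.6, 0.6]
width: 85.4
finger_force: 0.0
```

Call:
step_arm(motion=[{"x": 0,"y": 0,"z": 0,"rx": 0,"ry": 0,"rz": 0,"hand": 1},{"x": 0,"y": 0,"z": 0,"rx": 0,"ry": 0,"rz": 0,"hand": 1}])

```text
time: 1.7
tcp_pos: [448.7, 286.3, 231.2]
ee_rot: [-0.002, 1.0, 0.0, -0.0]
wrist_force: [-0.6, -0.2, -0.2]
width: 85.4
finger_force: 0.0
```

```bash
python3 - <<'E'
from h import *
import pickle
s=observe();f=grab_frame("wrist");pickle.dump((s,f),open("f1.pkl","wb"))
print(s["time"],s["tcp_pos"],R.from_quat(s["ee_rot"]).as_matrix().round(3).tolist(),s["joint_pos"].round(2))
cv2.imwrite("pics/w1b.png",cv2.resize(f["frame"],(800,600)))
E
```

```text
1.7 [448.7358787  286.31303051 231.17228741] [[-1.0, -0.003, -0.001], [-0.003, 1.0, 0.0], [0.001, 0.0, -1.0]] [ 0.32 -0.1  -0.11  1.56  0.    0.32]
```

View pics/w1b.png

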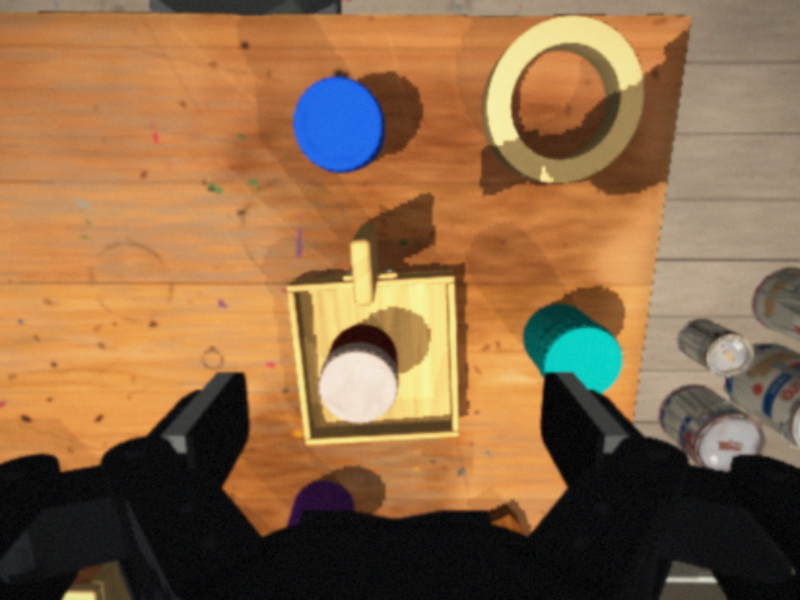

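The wrist view shows the tray rim corners at (288,288), (456,276), (459,434) and (307,444). The tab top runs from (360,240) to (364,304), with the jar at (358,385), blue at (339,124) and turquoise at (575,350). The area around the tab is clear.

```bash
python3 - <<'E'
from h import *
import pickle
s,f=pickle.load(open("f1.pkl","rb"));_,F=pickle.load(open("f0.pkl","rb"));sd,sc=F["side"],F["scene"]
S=.64
q=ray(f,np.array([[288,288],[456,276],[459,434],[307,444]])*S,25,s);print(q.round(1).tolist(),q.mean(0).round(1),np.linalg.norm(q-np.roll(q,-1,0),axis=1).round(0))
u=(q[2]+q[3]-q[0]-q[1]);print("yaw",np.degrees(np.arctan2(u[1],u[0])), "yaw from y", np.degrees(np.arctan2(-(q[1]+q[2]-q[0]-q[3])[0],(q[1]+q[2]-q[0]-q[3])[1])))
t=ray(f,np.array([[360.5,240],[364.5,304]])*S,95,s);print("tab top",t.round(1).tolist())
print("lid",ray(f,np.array([[359,387]])*S,65,s).round(0),"purple side",ray(sd,[[201,223]],60).round(0),"tube tray side rim",ray(sd,[[237,131],[280,130],[283,155],[238,157]],25).round(0).tolist())
E
```

```text
[[467.3, 208.3, 25.0], [457.9, 331.6, 25.0], [586.8, 338.6, 25.0], [596.1, 216.8, 25.0]] [527.  273.8  25. ] [124. 129. 122. 129.]
yaw 3.4371446322969446 yaw from y 4.350702339147412
tab top [[422.0, 266.9, 95.0], [460.0, 268.7, 95.0]]
lid [[528. 262.  65.]] purple side [[668. 226.  60.]] tube tray side rim [[615.0, -271.0, 25.0], [478.0, -281.0, 25.0], [473.0, -128.0, 25.0], [604.0, -113.0, 25.0]]
```

Call:
step_arm(motion=[{"x": 0.3,"y": -0.46,"z": 0.6,"rx": 0,"ry": 0,"rz": -0.37,"hand": 1},{"x": 0,"y": 0,"z": 0.9,"rx": 0,"ry": 0,"rz": 0,"hand": 1},{"x": 0,"y": 0,"z": 0.9,"rx": 0,"ry": 0,"rz": 0,"hand": 1},{"x": 0,"y": 0,"z": 0.4,"rx": 0,"ry": 0,"rz": 0,"hand": 1},{"x": 0,"y": 0,"z": 0,"rx": 0,"ry": 0,"rz": 0,"hand": 1}])

```text
time: 2.38
tcp_pos: [436.4, 268.0, 118.9]
ee_rot: [-0.035, 0.999, -0.0, -0.001]
wrist_force: [-0.1, 0.1, 0.4]
width: 85.6
finger_force: 0.0
```

```bash
python3 - <<'E'
from h import *
s=observe();print(s["tcp_pos"],R.from_quat(s["ee_rot"]).as_matrix().round(3).tolist())
f=grab_frame("wrist");g=grab_frame("side")
o=np.zeros((600,800,3),np.uint8);o[:,:400]=cv2.resize(f["frame"][:,150:406],(400,600));o[:,400:]=cv2.resize(g["frame"][170:290,220:340],(400,600)) if 0 else cv2.resize(g["frame"][150:300,240:340],(400,600))
cv2.imwrite("pics/w2.png",o)
E
```

```text
[436.39800427 267.99759002 118.90080989] [[-0.998, -0.07, -0.001], [-0.07, 0.998, -0.0], [0.001, -0.0, -1.0]]
```

View pics/w2.png

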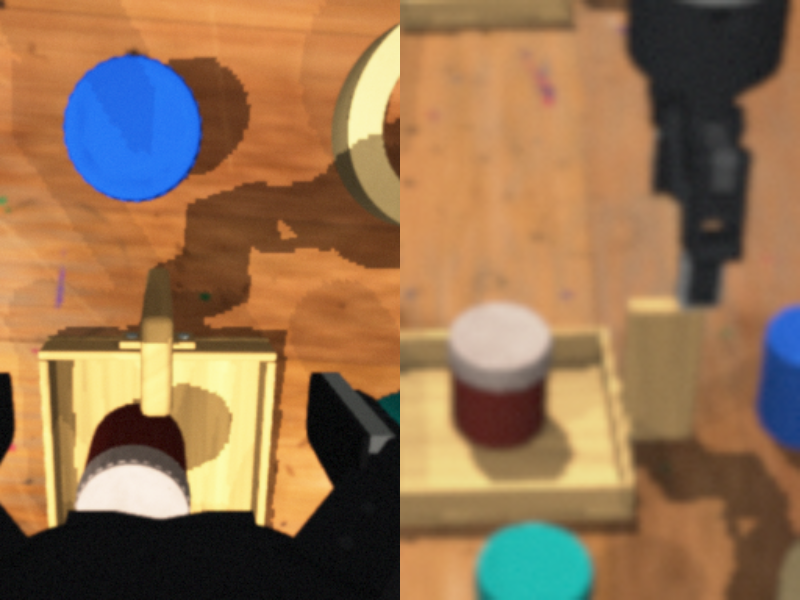

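The view shows the tab at column 156, between the fingers at columns 12 and 307, with clear space on both sides. I'll go down and grip.

Call:
step_arm(motion=[{"x": 0,"y": 0,"z": 0.75,"rx": 0,"ry": 0,"rz": 0,"hand": 1},{"x": 0,"y": 0,"z": 0.7,"rx": 0,"ry": 0,"rz": 0,"hand": 1},{"x": 0,"y": 0,"z": 0,"rx": 0,"ry": 0,"rz": 0,"hand": -1},{"x": 0,"y": 0,"z": 0,"rx": 0,"ry": 0,"rz": 0,"hand": -1},{"x": 0,"y": 0,"z": 0,"rx": 0,"ry": 0,"rz": 0,"hand": -1}], force=50)

```text
time: 3.1
tcp_pos: [438.4, 268.1, 63.1]
ee_rot: [-0.035, 0.999, 0.0, 0.001]
wrist_force: [-0.1, -0.4, -0.6]
width: 32.2
finger_force: 0.0
```

Call:
step_arm(motion=[{"x": 0,"y": 0,"z": 0,"rx": 0,"ry": 0,"rz": 0,"hand": -1},{"x": 0,"y": 0,"z": 0,"rx": 0,"ry": 0,"rz": 0,"hand": -1},{"x": 0,"y": 0,"z": 0,"rx": 0,"ry": 0,"rz": 0,"hand": -1},{"x": 0,"y": 0,"z": 0,"rx": 0,"ry": 0,"rz": 0,"hand": -1}])

```text
time: 3.6
tcp_pos: [438.0, 267.9, 62.5]
ee_rot: [-0.035, 0.999, 0.0, 0.001]
wrist_force: [-1.2, -1.3, 6.2]
width: 11.5
finger_force: 49.9
```

Call:
step_arm(motion=[{"x": 0.01,"y": -0.15,"z": 0,"rx": 0,"ry": 0,"rz": 0,"hand": -1},{"x": 0.02,"y": -0.3,"z": 0,"rx": 0,"ry": 0,"rz": 0,"hand": -1},{"x": 0.02,"y": -0.4,"z": 0,"rx": 0,"ry": 0,"rz": 0,"hand": -1},{"x": 0.02,"y": -0.4,"z": 0,"rx": 0,"ry": 0,"rz": 0,"hand": -1},{"x": 0.02,"y": -0.4,"z": 0,"rx": 0,"ry": 0,"rz": 0,"hand": -1}])

```text
time: 4.22
tcp_pos: [439.2, 201.8, 62.5]
ee_rot: [-0.035, 0.999, 0.001, 0.001]
wrist_force: [-0.2, 6.1, 5.8]
width: 11.5
finger_force: 49.9
```

Call:
step_arm(motion=[{"x": 0.02,"y": -0.4,"z": 0,"rx": 0,"ry": 0,"rz": 0,"hand": -1},{"x": 0.02,"y": -0.4,"z": 0,"rx": 0,"ry": 0,"rz": 0,"hand": -1},{"x": 0.02,"y": -0.4,"z": 0,"rx": 0,"ry": 0,"rz": 0,"hand": -1},{"x": 0.02,"y": -0.4,"z": 0,"rx": 0,"ry": 0,"rz": 0,"hand": -1},{"x": 0.02,"y": -0.4,"z": 0,"rx": 0,"ry": 0,"rz": 0,"hand": -1}])

```text
time: 4.85
tcp_pos: [440.8, 121.6, 62.5]
ee_rot: [-0.035, 0.999, 0.001, 0.001]
wrist_force: [1.9, 4.7, 6.8]
width: 11.4
finger_force: 50.0
```

Call:
step_arm(motion=[{"x": 0.02,"y": -0.4,"z": 0,"rx": 0,"ry": 0,"rz": 0,"hand": -1},{"x": 0.02,"y": -0.4,"z": 0,"rx": 0,"ry": 0,"rz": 0,"hand": -1},{"x": 0.02,"y": -0.4,"z": 0,"rx": 0,"ry": 0,"rz": 0,"hand": -1},{"x": 0.02,"y": -0.4,"z": 0,"rx": 0,"ry": 0,"rz": 0.1,"hand": -1},{"x": 0.01,"y": -0.2,"z": 0,"rx": 0,"ry": 0,"rz": 0.1,"hand": -1}])

```text
time: 5.48
tcp_pos: [442.1, 49.3, 62.5]
ee_rot: [-0.017, 1.0, 0.001, 0.001]
wrist_force: [0.5, 5.9, 6.8]
width: 11.6
finger_force: 50.1
```

Call:
step_arm(motion=[{"x": 0,"y": -0.1,"z": 0,"rx": 0,"ry": 0,"rz": 0,"hand": -1},{"x": 0,"y": 0,"z": 0,"rx": 0,"ry": 0,"rz": 0,"hand": -1}])

```text
time: 5.72
tcp_pos: [442.3, 45.3, 62.5]
ee_rot: [-0.017, 1.0, 0.0, 0.001]
wrist_force: [1.6, 2.0, 6.1]
width: 11.5
finger_force: 50.0
```

```bash
python3 - <<'E'
from h import *
import pickle
s=observe();print(s["time"],s["tcp_pos"],R.from_quat(s["ee_rot"]).as_matrix()[:2,:2].round(3).tolist())
F={n:grab_frame(n) for n in("scene","side","wrist")};pickle.dump((s,F),open("f2.pkl","wb"))
o=np.zeros((600,800,3),np.uint8)
o[:300,:400]=cv2.resize(F["scene"]["frame"][140:260,200:360],(400,300),interpolation=2)
o[:300,400:]=cv2.resize(F["side"]["frame"][120:240,140:300],(400,300),interpolation=2)
o[300:,:400]=cv2.resize(F["wrist"]["frame"],(400,300))
cv2.imwrite("pics/c2.png",o)
E
```

```text
5.725 [442.25784663  45.27454561  62.45753007] [[-0.999, -0.035], [-0.035, 0.999]]
```

View pics/c2.png

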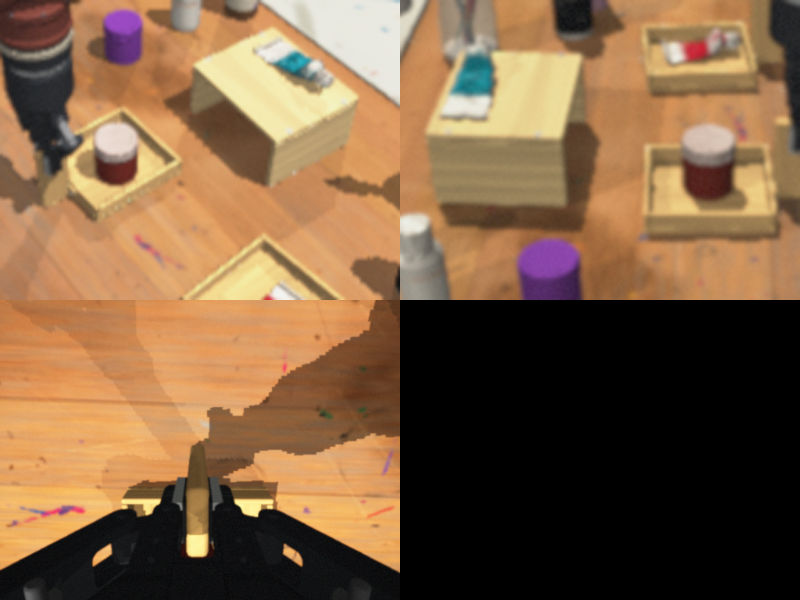

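The composite shows the jar upright in its tray and the tray lined up well short of the holder. The holder's front top edge runs from (192,69) to (272,136) in the left panel. In the side panel it runs from (583,54) to (566,138), with its foot at (566,204).

```bash
python3 - <<'E'
from h import *
import pickle
s,F=pickle.load(open("f2.pkl","rb"));sd,sc=F["side"],F["scene"]
A=lambda a:np.array(a)/2.5+[200,140]
B=lambda a:(np.array(a)-[400,0])/2.5+[140,120]
def P(n,a):print(n,a.round(0).tolist())
P("holder scene top FL FR BR BL",ray(sc,A([[192,69],[272,136],[357,98],[271,29]]),87))
P("holder scene foot FL FR BR",ray(sc,A([[192,112],[271,182],[352,140]]),0))
P("holder side top FR FL BL BR",ray(sd,B([[583,54],[566,138],[428,136],[443,50]]),87))
P("holder side foot FL BL",ray(sd,B([[566,204],[432,198]]),0))
P("tray scene far right near",ray(sc,A([[121,108],[180,160],[99,211]]),25))
P("tray side farR nearR nearL farL",ray(sd,B([[646,145],[769,145],[776,214],[645,214]]),25))
P("tubetray side far L",ray(sd,B([[648,80],[755,79]]),25));P("tubetray scene far corner",ray(sc,A([[264,236]]),25))
h=pickle.load(open("f0.pkl","rb"))[1]
E
```

```text
holder scene top FL FR BR BL [[672.0, 60.0, 87.0], [676.0, -90.0, 87.0], [806.0, -103.0, 87.0], [810.0, 61.0, 87.0]]
holder scene foot FL FR BR [[681.0, 65.0, -0.0], [684.0, -93.0, 0.0], [821.0, -101.0, 0.0]]
holder side top FR FL BL BR [[670.0, -91.0, 87.0], [671.0, 76.0, 87.0], [807.0, 76.0, 87.0], [826.0, -95.0, 87.0]]
holder side foot FL BL [[677.0, 69.0, -0.0], [817.0, 62.0, 0.0]]
tray scene far right near [[592.0, 107.0, 25.0], [599.0, -13.0, 25.0], [471.0, -22.0, 25.0]]
tray side farR nearR nearL farL [[597.0, -5.0, 25.0], [465.0, -9.0, 25.0], [463.0, 112.0, 25.0], [592.0, 115.0, 25.0]]
tubetray side far L [[601.0, -141.0, 25.0], [476.0, -147.0, 25.0]]
tubetray scene far corner [[606.0, -165.0, 25.0]]
```

Call:
step_arm(motion=[{"x": 0,"y": -0.2,"z": 0,"rx": 0,"ry": 0,"rz": 0.1,"hand": -1},{"x": 0,"y": -0.4,"z": 0,"rx": 0,"ry": 0,"rz": 0.1,"hand": -1},{"x": 0,"y": -0.4,"z": 0,"rx": 0,"ry": 0,"rz": 0.1,"hand": -1},{"x": -0.1,"y": -0.3,"z": 0,"rx": 0,"ry": 0,"rz": 0,"hand": -1},{"x": -0.3,"y": -0.15,"z": 0,"rx": 0,"ry": 0,"rz": 0,"hand": -1}])

```text
time: 6.5
tcp_pos: [457.2, -13.1, 62.4]
ee_rot: [0.009, 1.0, 0.0, -0.0]
wrist_force: [-8.5, 4.3, 15.0]
width: 11.3
finger_force: 51.3
```

Call:
step_arm(motion=[{"x": -0.3,"y": 0,"z": 0,"rx": 0,"ry": 0,"rz": 0,"hand": -1},{"x": -0.3,"y": 0,"z": 0,"rx": 0,"ry": 0,"rz": 0,"hand": -1},{"x": -0.2,"y": 0,"z": 0,"rx": 0,"ry": 0,"rz": 0,"hand": -1},{"x": 0,"y": 0,"z": 0,"rx": 0,"ry": 0,"rz": 0,"hand": -1}])

```text
time: 7.0
tcp_pos: [490.1, -13.9, 62.5]
ee_rot: [0.009, 1.0, -0.0, 0.0]
wrist_force: [-2.2, 0.2, 9.0]
width: 11.3
finger_force: 50.5
```

```bash
python3 - <<'E'
from h import *
import pickle
s=observe();print(s["time"],s["tcp_pos"],R.from_quat(s["ee_rot"]).as_matrix()[:2,:2].round(3).tolist())
F={n:grab_frame(n) for n in("scene","side")};pickle.dump((s,F),open("f3.pkl","wb"))
o=np.zeros((600,800,3),np.uint8)
o[:,:400]=cv2.resize(F["scene"]["frame"][140:230,230:350],(400,300),interpolation=2).repeat(1,0) if 0 else 0
o[:300]=cv2.resize(F["scene"]["frame"][150:225,200:400],(800,300),interpolation=2)
o[300:]=cv2.resize(F["side"]["frame"][130:205,130:330],(800,300),interpolation=2)
cv2.imwrite("pics/c3.png",o)
E
```

```text
7.0 [490.10999403 -13.87956928  62.48348017] [[-1.0, 0.018], [0.018, 1.0]]
```

View pics/c3.png

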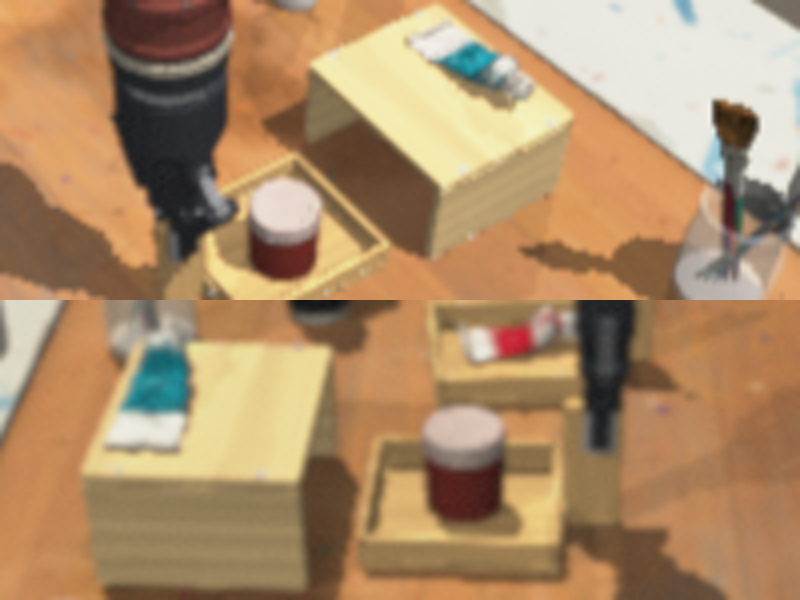

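The jar is still upright, and the tray's far end sits just before the mouth. The far corners are at (295,155) and (388,243) in the top panel. The holder's front edges are at (308,120) and (432,230).

```bash
python3 - <<'E'
from h import *
import pickle
s,F=pickle.load(open("f3.pkl","rb"));sd,sc=F["side"],F["scene"]
A=lambda a:np.array(a)/4+[200,150]
B=lambda a:(np.array(a)-[0,300])/4+[130,130]
def P(n,a):print(n,a.round(0).tolist())
P("scene top FL FR BR",ray(sc,A([[311,66],[442,188],[574,119]]),87))
P("scene foot FL FR BR",ray(sc,A([[306,141],[430,258],[556,190]]),0))
P("side top FR FL BL",ray(sd,B([[331,347],[303,483],[84,475]]),87))
P("side foot FL BL",ray(sd,B([[306,588],[100,584]]),0))
P("tray scene farL farR",ray(sc,A([[295,155],[388,243]]),25))
P("tray side farR farL nearL",ray(sd,B([[375,438],[359,542],[563,547]]),25))
E
```

```text
scene top FL FR BR [[678.0, 62.0, 87.0], [673.0, -101.0, 87.0], [806.0, -106.0, 87.0]]
scene foot FL FR BR [[679.0, 64.0, 0.0], [677.0, -97.0, 0.0], [811.0, -103.0, 0.0]]
side top FR FL BL [[671.0, -90.0, 87.0], [672.0, 78.0, 87.0], [808.0, 73.0, 87.0]]
side foot FL BL [[676.0, 70.0, 0.0], [810.0, 70.0, 0.0]]
tray scene farL farR [[645.0, 37.0, 25.0], [645.0, -81.0, 25.0]]
tray side farR farL nearL [[642.0, -72.0, 25.0], [642.0, 53.0, 25.0], [511.0, 55.0, 25.0]]
```

Call:
step_arm(motion=[{"x": -0.15,"y": 0.1,"z": 0,"rx": 0,"ry": 0,"rz": 0,"hand": -1},{"x": -0.3,"y": 0,"z": 0,"rx": 0,"ry": 0,"rz": 0,"hand": -1},{"x": -0.3,"y": 0,"z": 0,"rx": 0,"ry": 0,"rz": 0,"hand": -1},{"x": -0.3,"y": 0,"z": 0,"rx": 0,"ry": 0,"rz": 0,"hand": -1},{"x": -0.2,"y": 0,"z": 0,"rx": 0,"ry": 0,"rz": 0,"hand": -1}])

```text
time: 7.72
tcp_pos: [539.3, -10.7, 62.5]
ee_rot: [0.009, 1.0, -0.0, -0.001]
wrist_force: [-10.1, 0.5, 14.0]
width: 11.3
finger_force: 51.1
```

Call:
step_arm(motion=[{"x": -0.2,"y": 0,"z": 0,"rx": 0,"ry": 0,"rz": 0,"hand": -1},{"x": -0.3,"y": 0,"z": 0,"rx": 0,"ry": 0,"rz": 0,"hand": -1},{"x": -0.3,"y": 0,"z": 0,"rx": 0,"ry": 0,"rz": 0,"hand": -1},{"x": -0.2,"y": 0,"z": 0,"rx": 0,"ry": 0,"rz": 0,"hand": -1},{"x": -0.2,"y": 0,"z": 0,"rx": 0,"ry": 0,"rz": 0,"hand": -1}])

```text
time: 8.35
tcp_pos: [587.1, -11.4, 62.5]
ee_rot: [0.009, 1.0, -0.0, -0.001]
wrist_force: [-8.9, -0.0, 13.6]
width: 11.4
finger_force: 50.9
```

Call:
step_arm(motion=[{"x": -0.2,"y": 0,"z": 0,"rx": 0,"ry": 0,"rz": 0,"hand": -1},{"x": -0.2,"y": 0,"z": 0,"rx": 0,"ry": 0,"rz": 0,"hand": -1},{"x": -0.2,"y": 0,"z": 0,"rx": 0,"ry": 0,"rz": 0,"hand": -1},{"x": -0.15,"y": 0,"z": 0,"rx": 0,"ry": 0,"rz": 0,"hand": -1},{"x": 0,"y": 0,"z": 0,"rx": 0,"ry": 0,"rz": 0,"hand": -1}])

```text
time: 8.98
tcp_pos: [617.8, -12.1, 62.5]
ee_rot: [0.009, 1.0, -0.0, 0.0]
wrist_force: [-3.3, 0.4, 9.7]
width: 11.1
finger_force: 50.5
```

Call:
step_arm(motion=[{"x": -0.1,"y": 0,"z": 0,"rx": 0,"ry": 0,"rz": 0,"hand": -1},{"x": -0.1,"y": 0,"z": 0,"rx": 0,"ry": 0,"rz": 0,"hand": -1},{"x": -0.1,"y": 0,"z": 0,"rx": 0,"ry": 0,"rz": 0,"hand": -1},{"x": -0.1,"y": 0,"z": 0,"rx": 0,"ry": 0,"rz": 0,"hand": -1}])

```text
time: 9.48
tcp_pos: [633.0, -12.3, 62.5]
ee_rot: [0.009, 1.0, -0.0, -0.001]
wrist_force: [-7.9, 0.8, 12.2]
width: 11.2
finger_force: 50.9
```

Call:
step_arm(motion=[{"x": -0.06,"y": 0,"z": 0,"rx": 0,"ry": 0,"rz": 0,"hand": -1},{"x": -0.06,"y": 0,"z": 0,"rx": 0,"ry": 0,"rz": 0,"hand": -1}])

```text
time: 9.72
tcp_pos: [637.7, -12.4, 62.5]
ee_rot: [0.009, 1.0, -0.0, -0.0]
wrist_force: [-8.2, -0.3, 12.1]
width: 11.4
finger_force: 50.7
```

Call:
step_arm(motion=[{"x": -0.06,"y": 0,"z": 0,"rx": 0,"ry": 0,"rz": 0,"hand": -1},{"x": -0.06,"y": 0,"z": 0,"rx": 0,"ry": 0,"rz": 0,"hand": -1}])

```text
time: 9.98
tcp_pos: [642.6, -12.5, 62.5]
ee_rot: [0.009, 1.0, -0.0, -0.0]
wrist_force: [-8.9, 0.5, 11.1]
width: 11.2
finger_force: 50.7
```

Call:
step_arm(motion=[{"x": -0.06,"y": 0,"z": 0,"rx": 0,"ry": 0,"rz": 0,"hand": -1},{"x": -0.05,"y": 0,"z": 0,"rx": 0,"ry": 0,"rz": 0,"hand": -1}])

```text
time: 10.22
tcp_pos: [647.0, -12.5, 62.5]
ee_rot: [0.009, 1.0, -0.0, -0.0]
wrist_force: [-7.8, 0.7, 11.5]
width: 11.4
finger_force: 50.7
```

Call:
step_arm(motion=[{"x": -0.04,"y": 0,"z": 0,"rx": 0,"ry": 0,"rz": 0,"hand": -1},{"x": -0.04,"y": 0,"z": 0,"rx": 0,"ry": 0,"rz": 0,"hand": -1}])

```text
time: 10.48
tcp_pos: [647.6, -12.3, 62.5]
ee_rot: [0.009, 1.0, -0.0, -0.003]
wrist_force: [-27.8, 2.0, 23.3]
width: 11.2
finger_force: 52.7
```

Contact with the back came at x=647.6, where expected. I'll release and go straight up.

Call:
step_arm(motion=[{"x": 0,"y": 0,"z": 0,"rx": 0,"ry": 0,"rz": 0,"hand": 1},{"x": 0,"y": 0,"z": 0,"rx": 0,"ry": 0,"rz": 0,"hand": 1},{"x": 0,"y": 0,"z": 0,"rx": 0,"ry": 0,"rz": 0,"hand": 1},{"x": 0,"y": 0,"z": 0,"rx": 0,"ry": 0,"rz": 0,"hand": 1},{"x": 0,"y": 0,"z": 0,"rx": 0,"ry": 0,"rz": 0,"hand": 1}])

```text
time: 11.1
tcp_pos: [650.7, -12.2, 61.2]
ee_rot: [0.009, 1.0, 0.0, 0.0]
wrist_force: [-0.3, -0.6, 0.2]
width: 85.3
finger_force: 0.0
```

Call:
step_arm(motion=[{"x": 0,"y": 0,"z": -0.3,"rx": 0,"ry": 0,"rz": 0,"hand": 1},{"x": 0,"y": 0,"z": -0.7,"rx": 0,"ry": 0,"rz": 0,"hand": 1},{"x": 0,"y": 0,"z": -0.9,"rx": 0,"ry": 0,"rz": 0,"hand": 1},{"x": 0.5,"y": 0,"z": -0.9,"rx": 0,"ry": 0,"rz": 0,"hand": 1},{"x": 0.9,"y": 0,"z": -0.5,"rx": 0,"ry": 0,"rz": 0,"hand": 1}])

```text
time: 11.72
tcp_pos: [595.4, -11.5, 196.4]
ee_rot: [0.009, 1.0, -0.0, 0.002]
wrist_force: [0.0, -0.9, 0.3]
width: 85.5
finger_force: 0.0
```

Call:
step_arm(motion=[{"x": 1,"y": 0,"z": -0.3,"rx": 0,"ry": 0,"rz": 0,"hand": 1},{"x": 1,"y": 0,"z": 0,"rx": 0,"ry": 0,"rz": 0,"hand": 1},{"x": 0.3,"y": 0,"z": 0,"rx": 0,"ry": 0,"rz": 0,"hand": 1},{"x": 0,"y": 0,"z": 0,"rx": 0,"ry": 0,"rz": 0,"hand": 1}])

```text
time: 12.22
tcp_pos: [503.0, -9.7, 206.2]
ee_rot: [0.009, 1.0, -0.0, 0.001]
wrist_force: [0.8, -0.1, -0.0]
width: 85.2
finger_force: 0.0
```

```bash
python3 - <<'E'
from h import *
import pickle
s=observe();print(s["time"],s["tcp_pos"])
F={n:grab_frame(n) for n in("scene","side")};f=grab_frame("wrist");pickle.dump((s,F,f),open("f4.pkl","wb"))
o=np.zeros((600,800,3),np.uint8)
o[:300,:400]=cv2.resize(F["scene"]["frame"][140:230,230:350],(400,300),interpolation=2)
o[:300,400:]=cv2.resize(F["side"]["frame"][120:210,140:260],(400,300),interpolation=2)
o[300:,:400]=cv2.resize(f["frame"],(400,300));o[300:,400:]=cv2.resize(F["scene"]["frame"],(400,300))
cv2.imwrite("pics/c4.png",o)
E
```

```text
12.225 [503.0101415   -9.72415821 206.19520931]
```

View pics/c4.png

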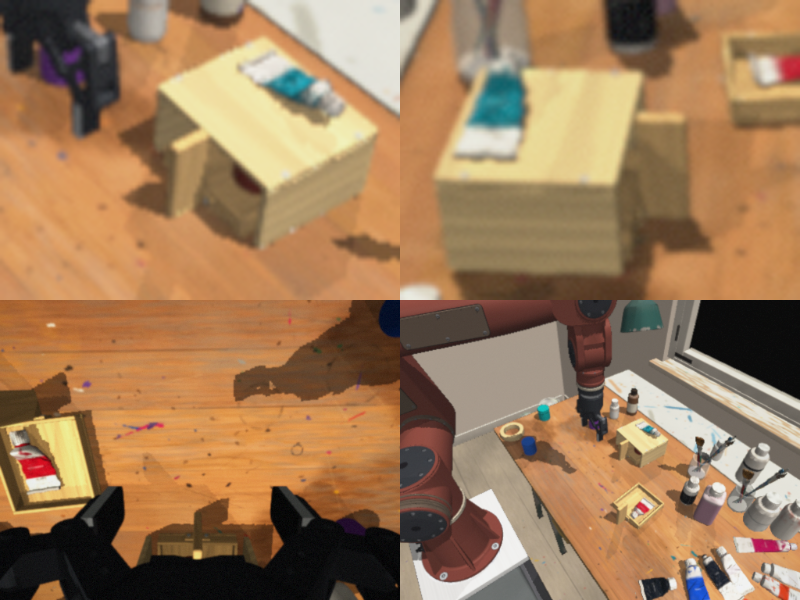

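The composite shows the tray inside the holder with its tab outside at (187,170), the red jar visible under the roof at (245,180), and the tube tray untouched. One last zoom to check the jar and the seating depth.

```bash
python3 - <<'E'
from h import *
import pickle
s,F,f=pickle.load(open("f4.pkl","rb"))
print("tab top outer end, side",ray(F["side"],[[140+288/3.333,120+113/3.333]],95).round(0),"scene",ray(F["scene"],[[230+170/3.333,140+148/3.333]],95).round(0))
a=F["scene"]["frame"][175:220,270:330];a=cv2.convertScaleAbs(a,alpha=1.8)
cv2.imwrite("pics/c5.png",cv2.resize(a,(800,600),interpolation=2))
E
```

```text
tab top outer end, side [[628. -13.  95.]] scene [[630. -14.  95.]]
```

View pics/c5.png

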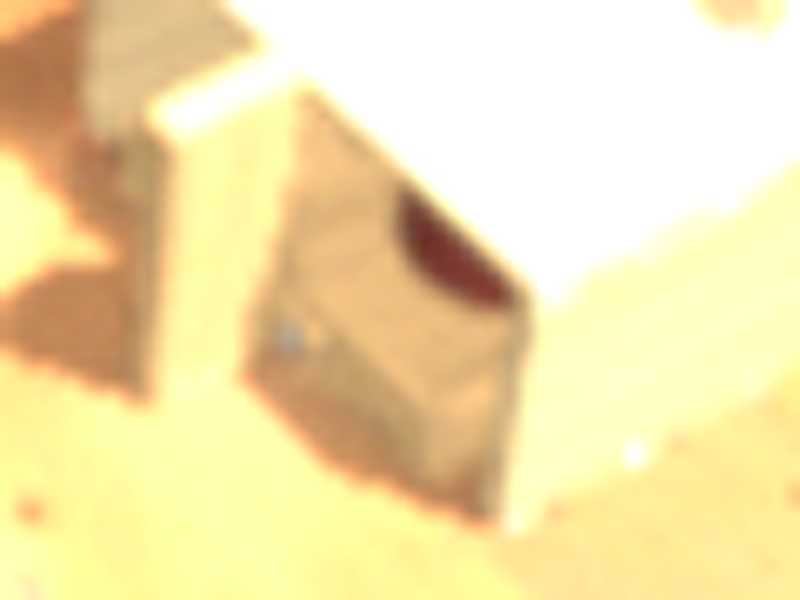

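The zoom shows the round red base of the jar standing in the tray at (460,260). The tab end at x≈629 puts the tray origin at about 735, which matches home at 733–739. Handing in.

```bash
python3 -c "
from station import *
print(finish_job())"
```

```text
the job is handed in; nothing more can be done
None
```

The job is handed in: the jar tray is in the holder, pushed until it met the back, with its tab outside, the jar still upright and the tube tray left where it was; it took about 12 s of the 42 s allowed.

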